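Shut the instrument case and snap the safety hook through its hasp

ROBOT

A 6-joint arm with a two-finger parallel gripper is mounted at the origin on the work surface. World frame = base frame: x ahead of the robot, y to its left, z up, the work surface at z = 0. Lengths are in m, angles in rad, forces in N, time in s.
With the tool pointing down it reaches from about 0.35 to 0.975 m from the base axis. Payload 4.9 kg.
Tool frame: the origin (TCP) lies at the very end of the fingers, on their centre line; the grasp point (between the pads) lies 19 mm behind it; z points along the fingers, y is the line along which they close (so a half turn about z gives the same grasp; the last joint's range is limited). The gripper opens to 85 mm and grips with 20 to 120 N. Pads are 22 mm wide; open, the fingers measure 114 mm over their backs; the gripper's body (76 mm by 85 mm) begins 54 mm behind the grasp point. The pads swing forward as they close: fully open they stand 13 mm farther back than shut.
Start: joints at [0.994, 0.053, 1.613, -0, 1.476, -0.119], TCP at [0.276, 0.561, 0.211] pointing down, gripper open.
Joint ranges: [-3.01, 3.01], [-1.01, 2.22], [0.06, 2.58], [-1.02, 4.17], [0.09, 2.62], [-3.14, 3.14]. Speed limits (rad/s): [2.57, 2.57, 3.14, 3.14, 3.14, 3.14].

INTERFACE

Orientations are given as a rotation vector (axis times angle).
In Python, from station import * gives the robot as it stands.
- The arm moves only by the shell command python3 -m crank 'ROWS' [OPENING] [FORCE]. ROWS is JSON, a list of rows, each an object with "offset": the shift along the tool's x, y, z in m, a list of three; "twist": the turn, a rotation vector about the tool's x, y, z in degrees, a list of three. In form: [{"offset": [x, y, z], "twist": [rx, ry, rz]}, ...]. A call has 1 to 20 rows; each row is the pose to reach, as a shift and turn from the pose commanded when the call began, along the tool's axes at that moment; what a row does not reach only later rows make up. A row lasts 1/8 s, in which the tool goes at most 62.5 mm and 10.7 degrees, less where a joint would pass 70% of its speed; a pose out of reach is approached as far as the arm can. A call with a gripper value outside its range is refused whole. OPENING is the opening, from 0 (shut) to 1 (fully open), set as the call begins (- or left out, the last holds). The fingers move at their own pace and stop on an object; FORCE is the grip in N (left out, the last holds). Time passes only in rows, so rows that repeat a pose let the fingers close. It gives the time, the measured TCP pose, the force, the opening and the grip force at its end, in the units of the state.
- get_obs(): the state, without advancing time (a new reading comes with each control period).
- get_image(name): name is "scene" or "top" or "wrist"; returns the picture (384x512x3 uint8, red, green, blue); there is no depth.
- get_calibration(name): a dict with "intrinsics" (3x3 intrinsics, pixels), "k1" (the pictures are not rectified: a ray, as slopes to the right and down, at radius r is drawn at 1 + k1 r^2 times it, then the intrinsics apply), "world_from_camera" (4x4, takes a point from camera to world coordinates); the wrist camera has in their place "tool_from_camera" (4x4, takes a point from camera to tool coordinates, whose origin is the TCP and whose axes are the flange's). Camera axes: x right, y up, looking along -z (the intrinsics and any distortion apply to the point x, -y, -z); pixel columns grow to the right and rows downward; lengths in m; the calibration is good to about 2 mm. A picture is of the moment at which its call begins: read the wrist's pose just before it. get_calibration takes no time and is no camera call.
- finish_job(): hands the job in; it is judged then, once.
Trained networks look in the newest picture that a camera, given by its name, has taken for a name from the list of things; names that differ only in an ending like _2 or _b are one class to them, and where a whole thing is asked for, a point or a joint stands for the part that bears it (a point fixed in the world has none). Each returns a list of dicts, best first, with "confidence" (0 to 1); they miss things now and then, are a little off and sometimes report something else, mostly with a low value. They report only what shows in the picture. A call takes as long as a camera call. They do not tell look-alikes from the thing itself.
- cut_out(query, camera): "region" (384x512 bool, what is visible of it) and "rect" ([centre column, centre row, width, height] in pixels, round what is visible of it).
The state is a dict: "t": time; "q": joint angles; "dq": joint speeds; "effort": joint torques, N m; "tool_pos": TCP position; "tool_rot": TCP orientation; "contact_force": force on the tool from outside, world axes, zero at the start; "wrist_torque": the same for the moment, N m; "opening": finger opening in m; "grip_force": force on a finger pad.
Only numpy, scipy, OpenCV 4.12 (cv2) and the standard library are available. Lean on these libraries where they do the work, as an engineer would, in place of code of your own. Each camera call takes 0.05 s, during which the arm holds its last target. There are 200 camera calls.

TASK

Get the instrument case on the repair bench ready to leave: close its lid all the way, then take the snap hook out of its stand and press it down over the front bars of the two hasp eyes at the front of the case (the lid's eye lies on the case's eye once the lid is shut) until its gate has passed both bars and sprung shut beneath them. Leave the hook there, let go of it, and leave the bottle, the spool and the screwdriver where they are.

Things in the scene. Friction and masses are not known exactly. Their poses are not given: they have to be found in the camera images.
- case: Fixed grey box, 150 (x) x 200 (y) x 80 mm high, walls 5 mm, with black corner guards. Origin: centre of its underside, on the bench; z up. Its front (-x side) carries the hasp eye. It cannot be moved.
- lid (a joint): Angle of the lid, rad: 0 = shut, grows to 1.3 as it opens. A grey slab 150 x 200 x 12 mm, hinged along the case's rear upper edge (case x +75, z 80 mm, along case y); its front edge rises as it opens. The stiff hinge keeps it where it is left; under 5 N down on the middle of its outer face shuts it.
- press_spot (a point): A point on the case (does not move with the lid): where the top face of the shut lid will be, 85 mm in front of the hinge line, on the middle line; 92 mm above the bench. Straight above this point lies the outer face of the open lid for all starting angles (0.45 to 0.8 rad).
- case_eye (a point): Middle of the front bar of the case's hasp eye: a fixed level steel loop of 8 x 8 mm bar at the front of the case. The bar runs along case y, 66 mm over all (50 mm clear between the side arms), 115 mm in front of the case's centre, 76 mm above the bench; 36 mm clear between bar and case, free below it down to the bench. Axes as the case's.
- lid_eye (a point): Middle of the front bar of the lid's hasp eye, the same loop, fixed to the lid. With the lid shut it lies right on top of the case's eye (centre at 80 + 4 = 84 mm above the bench), so that the two bars together are 8 mm thick (case x) and 16 mm high, top at 88 mm.
- snap_hook: Steel snap hook, 112 mm tall, 220 g, upright in its stand, mouth down. Origin: centre of its underside; z up, x across the mouth, y through its thickness (14 mm). Two legs 10 mm wide, z 0 to 62 mm; between them a mouth 24 mm wide (x -12 to 12), its inner top at z 60, closed below by the gate; bridge to z 72; black grip above. Either leg may go next to the case. It hangs upright on the bars.
- gate (a joint): Angle of the hook's gate, rad: 0 = shut (level across the mouth at hook z 10 mm, 6 mm thick), up to 1.35 as it swings up into the mouth about a pin at hook x -13 mm. A spring shuts it; a bar entering the mouth pushes it open with 3 to 10 N. It springs back beneath a bar once the bar's underside is about 36 mm above the hook's underside.
- grip (a point): Middle of the snap hook's black grip, 92 mm above the hook's underside on its centre line; the flat faces to pinch are 16 mm apart along hook y. Axes as the hook's.
- stand: Fixed grey stand for the hook, foot 90 x 60 mm, with a pocket open at the top, 60 (x) x 30 (y) x 24 mm outside, inside 48 x 18 mm with its floor at 6 mm. The hook stands in it and lifts straight out. Origin: centre of its underside. It stands to the left or to the right of the case.
- cleaner: Loose bottle of board cleaner, 56 mm across, 140 mm tall, upright, on the other side of the case than the stand; origin at the centre of its underside. Leave alone.
- spool: Loose metal solder spool on its end, 64 mm across, 40 mm high, to the right of the case; origin at the centre of its underside. Leave alone.
- driver: Loose screwdriver, 170 mm long, lying on the bench to the left of the case; origin about its middle, on the bench. Leave alone.
Mind the look-alikes: they are no part of the job. What is shaped like the snap_hook but turquoise or yellow is not meant.

How it is judged:
By the outcome, as a careful person would: the job done as asked, in the order asked, and still so for the second after the job is handed in, with the robot touching nothing.
It also fails if it takes over 64 s, if anything falls off the work surface, if the arm or the gripper's body presses on something with over 40 N, if the wrist force passes 120 N, or if a joint passes its speed limit or range.

## Working session

There is one attempt and no reset: what is moved stays moved. The work goes in short steps, Python scripts to look and compute and a shell command to move; the robot and the scene stay as the last step left them, time stands still between calls to the robot, and variables do not carry over. Pictures are saved under pics/ and viewed, at most 10 in all, crops included, and the job is handed in when it is done.

```bash
mkdir -p pics; ls; python3 - <<'E'
from station import *
import cv2,numpy as np
for n in ("scene","top"):
    im=get_image(n); cv2.imwrite(f"pics/{n}0.png",cv2.cvtColor(im,cv2.COLOR_RGB2BGR))
    c=get_calibration(n); print(n,c["intrinsics"],c["k1"],np.round(c["world_from_camera"],3).tolist())
c=get_calibration("wrist");print(c)
o=get_obs();print(o)
E
```

```text
pics
scene [[473.38469092   0.         244.43528823]
 [  0.         473.38469092 193.91802682]
 [  0.           0.           1.        ]] 0.06365629152561583 [[-0.407, -0.793, 0.454, 1.072], [0.913, -0.347, 0.213, 0.172], [-0.012, 0.501, 0.865, 1.079], [0.0, 0.0, 0.0, 1.0]]
top [[398.84949717   0.         263.48248524]
 [  0.         398.84949717 188.67502299]
 [  0.           0.           1.        ]] -0.1366900494054723 [[-0.012, 0.993, -0.115, 0.415], [-1.0, -0.013, -0.003, -0.053], [-0.004, 0.115, 0.993, 1.142], [0.0, 0.0, 0.0, 1.0]]
{'intrinsics': array([[268.57603491,   0.        , 254.75164312],
       [  0.        , 268.57603491, 194.61072608],
       [  0.        ,   0.        ,   1.        ]]), 'k1': -0.03620762490953397, 'tool_from_camera': array([[-1.23474994e-04,  9.55442051e-01,  2.95178711e-01,
         7.56080825e-02],
       [ 9.99999574e-01, -1.52026351e-04,  9.10388522e-04,
         4.06186434e-04],
       [ 9.14698419e-04,  2.95178698e-01, -9.55441626e-01,
        -1.62145936e-01],
       [ 0.00000000e+00,  0.00000000e+00,  0.00000000e+00,
         1.00000000e+00]])}
{'t': 0.1, 'q': array([ 9.93987214e-01,  5.32873990e-02,  1.61416599e+00, -6.65316255e-06,
        1.47599078e+00, -1.19015684e-01]), 'dq': array([-7.15527567e-05, -1.20962445e-03, -3.16531749e-03, -7.17891952e-04,
        8.92427975e-04,  2.52467530e-04]), 'effort': array([ 1.42325016e-04, -3.94905746e+01, -3.71362567e+01, -9.54621692e-05,
        3.96564908e-03,  1.81152825e-05]), 'tool_pos': array([0.27591   , 0.56012937, 0.20938257]), 'tool_rot': array([-7.12694215e-01, -3.05904186e+00,  2.73710533e-03]), 'contact_force': array([-0.45023984, -0.48574186,  0.15486686]), 'wrist_torque': array([-0.01527861, -0.00699736,  0.07135219]), 'grip_force': 0.0, 'opening': 0.08554378550473447}
```

View pics/scene0.png

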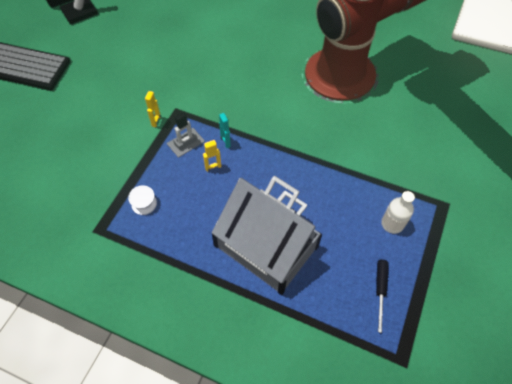

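View pics/top0.png

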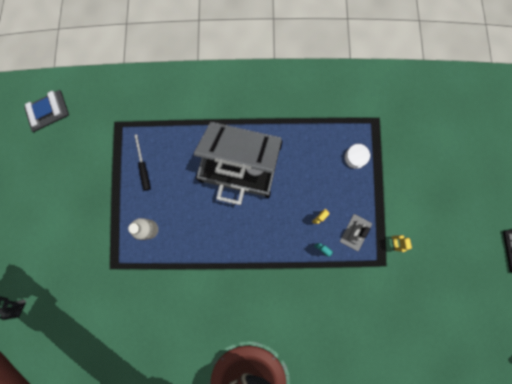

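Candidates for the hook: the grey/steel one with black grip in the stand, scene (183,133) and top (357,232). Look-alikes are yellow at scene (152,105) and (211,155), and turquoise at scene (225,128). I choose the one in the stand, and check it along with the case in an enlarged crop.

```bash
python3 - <<'E'
import cv2,numpy as np
s=cv2.imread("pics/scene0.png");t=cv2.imread("pics/top0.png")
def crop(im,x0,y0,w,h):
    c=cv2.resize(im[y0:y0+h,x0:x0+w],(400,300),interpolation=cv2.INTER_CUBIC)
    k=400/w
    for x in range((x0+19)//20*20,x0+w,20): cv2.putText(c,str(x),(int((x-x0)*k),8),0,.3,(0,255,255));cv2.line(c,(int((x-x0)*k),10),(int((x-x0)*k),16),(0,255,255))
    for y in range((y0+19)//20*20,y0+h,20): cv2.putText(c,str(y),(0,int((y-y0)*k)+3),0,.3,(0,255,255));cv2.line(c,(20,int((y-y0)*k)),(26,int((y-y0)*k)),(0,255,255))
    return c
m=np.vstack([np.hstack([crop(t,176,112,124,93),crop(s,200,173,160,120)]),np.hstack([crop(t,310,195,80,60),crop(s,155,105,80,60)])])
cv2.imwrite("pics/m1.png",m)
E
```

```text
(no output)
```

View pics/m1.png

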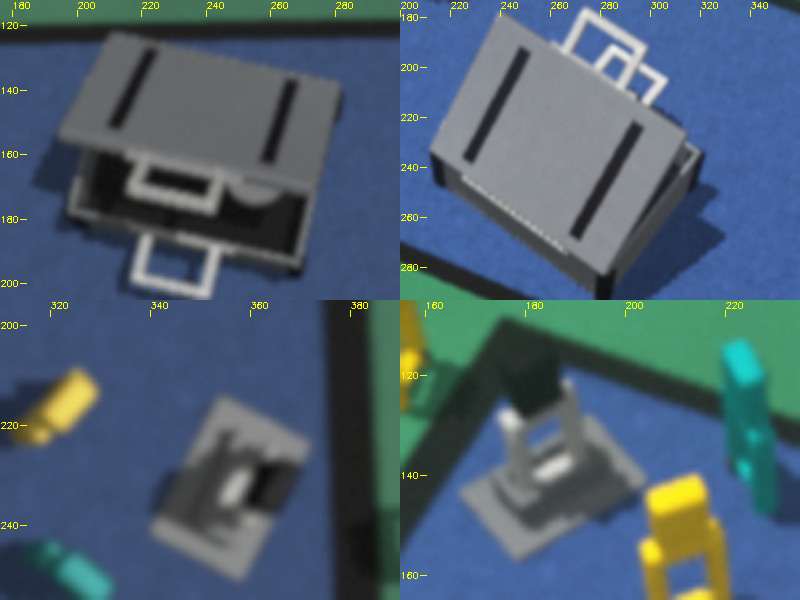

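The crop confirms the choice: black grip and steel legs in the grey stand, top (357,232), scene (183,128). The case is open with both eyes visible. I'll fit poses from the clicked corners.

```bash
cat > h.py <<'E'
import numpy as np, cv2
from station import *
from scipy.optimize import least_squares
from scipy.spatial.transform import Rotation as R
def proj(P,cal,T=None):
    T=np.array(cal["world_from_camera"]) if T is None else T
    p=(np.asarray(P,float)-T[:3,3])@T[:3,:3]
    s=np.stack([p[:,0]/-p[:,2],-p[:,1]/-p[:,2]],1)
    s*=1+cal["k1"]*(s**2).sum(1,keepdims=True)
    K=cal["intrinsics"]; return s@K[:2,:2].T+K[:2,2]
def wristT(cal,o):
    T=np.eye(4);T[:3,:3]=R.from_rotvec(o["tool_rot"]).as_matrix();T[:3,3]=o["tool_pos"]
    return T@np.array(cal["tool_from_camera"])
def pose(p,P):
    c,s=np.cos(p[2]),np.sin(p[2]); P=np.asarray(P,float)
    return np.c_[P[:,0]*c-P[:,1]*s+p[0],P[:,0]*s+P[:,1]*c+p[1],P[:,2]]
def lidpts(P,th): # P given as if shut, case frame
    P=np.array(P,float);d=P-[.075,0,.08];c,s=np.cos(th),np.sin(th)
    return np.c_[.075+d[:,0]*c+d[:,2]*s,d[:,1],.08-d[:,0]*s+d[:,2]*c]
def totool(w,o): return R.from_rotvec(o["tool_rot"]).inv().apply(np.asarray(w)-o["tool_pos"])
E
cat > fit.py <<'E'
from h import *
ct,cs=get_calibration("top"),get_calibration("scene")
lid=[[.075,.1,.092],[.075,-.1,.092],[-.075,-.1,.092],[-.075,.1,.092]]
leye=[[-.119,.033,.088],[-.119,-.033,.088]]
ceye=[[-.119,.033,.08]]
def res(p):
    L=pose(p,lidpts(lid+leye,p[3])); C=pose(p,ceye+[[-.075,.1,.08],[-.075,-.1,.08]])
    Cs=pose(p,[[-.119,.033,.08],[-.119,-.033,.08]])
    a=proj(np.r_[L,C],ct)-[[211.6,121.9],[281.4,139.3],[273,170.3],[194.6,153.2],[215.7,170.9],[242.6,177.7],[216.6,201.9],[197.7,178.6],[269,193.2]]
    b=proj(np.r_[L,Cs],cs)-[[282.8,281.8],[212.8,233],[239.2,177.8],[315.2,225.8],[298.8,191],[273.2,177],[306.8,205],[284,192.2]]
    return np.r_[a,b].ravel()
r=least_squares(res,[.55,.05,-.2,.6],loss='soft_l1');print("case",r.x.round(4));print(r.fun.reshape(-1,2).round(1).tolist())
f=[[.045,.03,.006],[-.045,.03,.006],[-.045,-.03,.006],[.045,-.03,.006]]
def rs(p):
    w=pose(p,f) # A,D,C,B order
    return np.r_[proj(w,ct)-[[354.4,214.4],[340.4,242],[358.6,251],[372,223.6]],proj(w,cs)-[[178.6,157],[204.4,141],[193.6,128],[167,143]]].ravel()
best=min((least_squares(rs,[.35,-.28,y]) for y in np.arange(-3,3.1,.5)),key=lambda q:q.cost)
print("stand",best.x.round(4),best.fun.round(1).tolist())
k=r.x
print("press",pose(k,[[-.01,0,.092]]),"eye",pose(k,[[-.115,0,.088]]))
o=get_obs();print(R.from_rotvec(o["tool_rot"]).as_matrix().round(3).tolist())
E
python3 fit.py
```

```text
case [ 0.6203  0.0154 -0.2277  0.7363]
[[-1.8, -0.3], [0.1, -2.6], [0.7, -0.0], [-1.0, -0.1], [-0.2, 0.2], [0.2, -0.7], [0.5, -2.7], [-1.0, -0.6], [0.1, 0.6], [-0.6, 1.2], [-2.0, -0.0], [-0.0, -0.8], [0.3, -0.2], [0.4, -0.2], [0.4, -2.0], [0.3, -1.5], [0.4, -2.8]]
stand [ 0.4191 -0.3124 -0.5003] [-0.7, -1.1, -0.8, -0.7, -0.5, 0.0, 0.1, -0.6, -0.3, -0.7, 0.7, -0.9, -0.5, -1.4, -0.6, -0.7]
press [[0.61060361 0.01768533 0.092     ]] eye [[0.50831273 0.04138294 0.088     ]]
[[-0.897, 0.442, -0.001], [0.442, 0.897, -0.002], [0.0, -0.002, -1.0]]
```

```bash
python3 - <<'E'
from h import *
o=get_obs()
for w in ([.276,.56,.30],[.611,.018,.30],[.611,.018,.22]): print(totool(w,o).round(4))
E
```

```text
[-0.0001 -0.0002 -0.0906]
[-0.5402 -0.3384 -0.0901]
[-0.5402 -0.3382 -0.0101]
```

```bash
python3 -m crank '[{"offset":[0,0,-0.05],"twist":[0,0,0]},{"offset":[0,0,-0.09],"twist":[0,0,0]},{"offset":[-0.54,-0.338,-0.09],"twist":[0,0,-13.2]},{"offset":[-0.54,-0.338,-0.09],"twist":[0,0,-13.2]},{"offset":[-0.54,-0.338,-0.09],"twist":[0,0,-13.2]},{"offset":[-0.54,-0.338,-0.09],"twist":[0,0,-13.2]},{"offset":[-0.54,-0.338,-0.09],"twist":[0,0,-13.2]},{"offset":[-0.54,-0.338,-0.09],"twist":[0,0,-13.2]},{"offset":[-0.54,-0.338,-0.09],"twist":[0,0,-13.2]},{"offset":[-0.54,-0.338,-0.09],"twist":[0,0,-13.2]},{"offset":[-0.54,-0.338,-0.09],"twist":[0,0,-13.2]},{"offset":[-0.54,-0.338,-0.09],"twist":[0,0,-13.2]},{"offset":[-0.54,-0.338,-0.09],"twist":[0,0,-13.2]},{"offset":[-0.54,-0.338,-0.09],"twist":[0,0,-13.2]},{"offset":[-0.54,-0.338,-0.09],"twist":[0,0,-13.2]},{"offset":[-0.54,-0.338,-0.09],"twist":[0,0,-13.2]}]' 0 60
python3 - <<'E'
from h import *
o=get_obs();print(o["tool_pos"],totool([.6106,.0177,.092],o).round(4),o["q"].round(2))
E
```

```text
t: 2.1
tool_pos: [0.6107, 0.0203, 0.3008]
tool_rot: [0.353, 3.121, 0.0]
contact_force: [0.0, 0.1, -0.1]
opening: -0.0002
grip_force: 0.0
[0.61074248 0.02027584 0.30084665] [-0.0004 -0.0026  0.2088] [-0.09 -0.02  1.54  0.    1.62 -1.43]
```

```bash
python3 -m crank '[{"offset":[0,-0.0025,0.05],"twist":[0,0,0]},{"offset":[0,-0.0025,0.09],"twist":[0,0,0]},{"offset":[0,-0.0025,0.105],"twist":[0,0,0]},{"offset":[0,-0.0025,0.12],"twist":[0,0,0]},{"offset":[0,-0.0025,0.135],"twist":[0,0,0]},{"offset":[0,-0.0025,0.15],"twist":[0,0,0]},{"offset":[0,-0.0025,0.165],"twist":[0,0,0]},{"offset":[0,-0.0025,0.18],"twist":[0,0,0]},{"offset":[0,-0.0025,0.19],"twist":[0,0,0]},{"offset":[0,-0.0025,0.198],"twist":[0,0,0]},{"offset":[0,-0.0025,0.205],"twist":[0,0,0]},{"offset":[0,-0.0025,0.209],"twist":[0,0,0]},{"offset":[0,-0.0025,0.21],"twist":[0,0,0]},{"offset":[0,-0.0025,0.21],"twist":[0,0,0]}]' 0
```

```text
t: 3.85
tool_pos: [0.6108, 0.0163, 0.0906]
tool_rot: [0.356, 3.121, -0.0]
contact_force: [0.3, -0.4, 1.1]
opening: 0.0004
grip_force: 0.0
```

```bash
python3 - <<'E'
from h import *
cv2.imwrite("pics/t1.png",cv2.resize(get_image("top")[100:220,170:330,::-1],(800,600),interpolation=cv2.INTER_CUBIC))
E
```

```text
(no output)
```

View pics/t1.png

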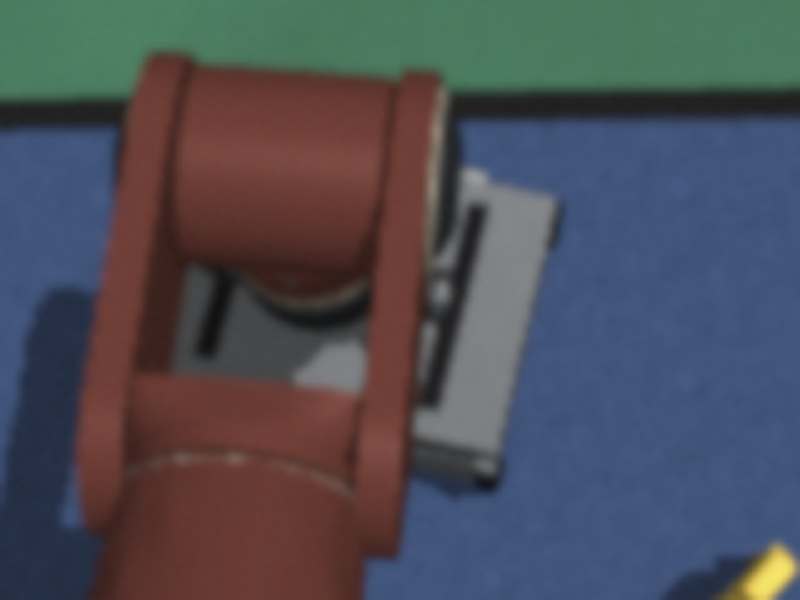

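The lid looks about level (front edge at crop (455,460)), but the force is only 1 N, so I press further to be sure.

```bash
python3 -m crank '[{"offset":[0,0,0.001],"twist":[0,0,0]},{"offset":[0,0,0.002],"twist":[0,0,0]},{"offset":[0,0,0.002],"twist":[0,0,0]}]'; python3 -m crank '[{"offset":[0,0,0.001],"twist":[0,0,0]},{"offset":[0,0,0.002],"twist":[0,0,0]},{"offset":[0,0,0.002],"twist":[0,0,0]}]'
```

```text
t: 4.28
tool_pos: [0.6107, 0.0163, 0.0885]
tool_rot: [0.356, 3.121, 0.0]
contact_force: [-1.3, 0.2, 0.5]
opening: -0.0003
grip_force: 0.4
t: 4.65
tool_pos: [0.6106, 0.0163, 0.0863]
tool_rot: [-0.356, -3.121, -0.0]
contact_force: [-0.5, -0.1, -0.4]
opening: -0.0
grip_force: 0.2
```

```bash
python3 -m crank '[{"offset":[0,0,0.001],"twist":[0,0,0]},{"offset":[0,0,0.002],"twist":[0,0,0]},{"offset":[0,0,0.003],"twist":[0,0,0]},{"offset":[0,0,0.003],"twist":[0,0,0]}]'; python3 - <<'E'
from h import *
im=get_image("wrist");cv2.imwrite("pics/w1.png",im[:,:,::-1])
E
```

```text
t: 5.15
tool_pos: [0.6106, 0.0163, 0.0833]
tool_rot: [-0.356, -3.121, 0.0]
contact_force: [-0.6, -0.1, -0.1]
opening: -0.0001
grip_force: 0.1
```

View pics/w1.png

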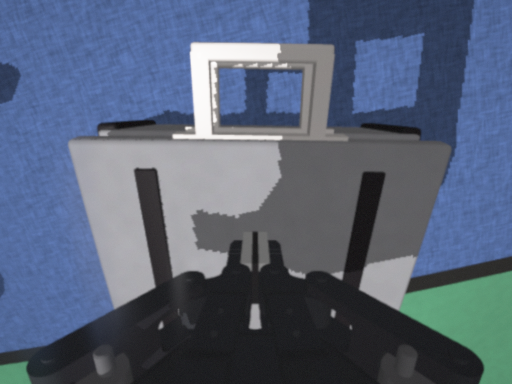

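The wrist view shows the lid nearly flat: front corners about (72,140) and (450,144), lid eye outer corners (192,44) and (333,44). I'll fit its angle.

```bash
cat > fw.py <<'E'
from h import *
c=get_calibration("wrist");o=get_obs();T=wristT(c,o)
lid=[[-.075,-.1,.092],[-.075,.1,.092],[-.119,-.033,.088],[-.119,.033,.088]]
# wrist image: right side = tool y = case +y
obs=np.array([[72,140],[450,144],[192,44],[333,44]],float)
def f(p): return (proj(pose(p,lidpts(lid,p[3])),c,T)-obs).ravel()
r=least_squares(f,[.62,.0154,-.2277,0]);print(r.x.round(4),r.fun.round(1))
print(proj(pose(r.x,[[-.119,-.033,.08],[-.119,.033,.08],[-.111,-.025,.08],[-.111,.025,.08]]),c,T).round(1).tolist(), proj(pose(r.x,lidpts([[-.111,-.025,.088],[-.111,.025,.088]],r.x[3])),c,T).round(1).tolist())
for th in (0,.02,.04,.06): 
  q=least_squares(lambda p:f(np.r_[p,th]),r.x[:3]);print(th,q.x.round(4),q.cost.round(2))
print(proj([o["tool_pos"]],c,T))
E
python3 fw.py
```

```text
[ 0.6226  0.0168 -0.2356  0.087 ] [-1.5 -1.   1.1 -1.8  0.9  0.7 -0.6  2. ]
[[202.6, 52.4], [320.4, 53.6], [217.3, 67.8], [305.4, 68.7]] [[210.6, 63.1], [314.2, 64.1]]
0 [ 0.622   0.0172 -0.2356] 325.45
0.02 [ 0.6222  0.0171 -0.2356] 202.43
0.04 [ 0.6224  0.017  -0.2356] 106.53
0.06 [ 0.6225  0.0169 -0.2356] 40.96
[[254.3207818  231.44714007]]
```

```bash
python3 - <<'E'
import cv2,numpy as np
w=cv2.imread("pics/w1.png")
a=cv2.resize(w[30:150,60:260],(800,480),interpolation=cv2.INTER_CUBIC)[:, :]
a=cv2.resize(w[36:146,182:342],(436,300),interpolation=cv2.INTER_CUBIC)
b=cv2.resize(w[210:340,205:305],(364,473),interpolation=cv2.INTER_CUBIC)
c=cv2.resize(w[115:170,60:260],(436,120),interpolation=cv2.INTER_CUBIC)
o=np.zeros((473,800,3),np.uint8);o[:300,:436]=a;o[:,436:]=b;o[300:420,:436]=c
cv2.imwrite("pics/w1z.png",np.clip(o*1.6,0,255).astype(np.uint8))
E
```

```text
(no output)
```

View pics/w1z.png

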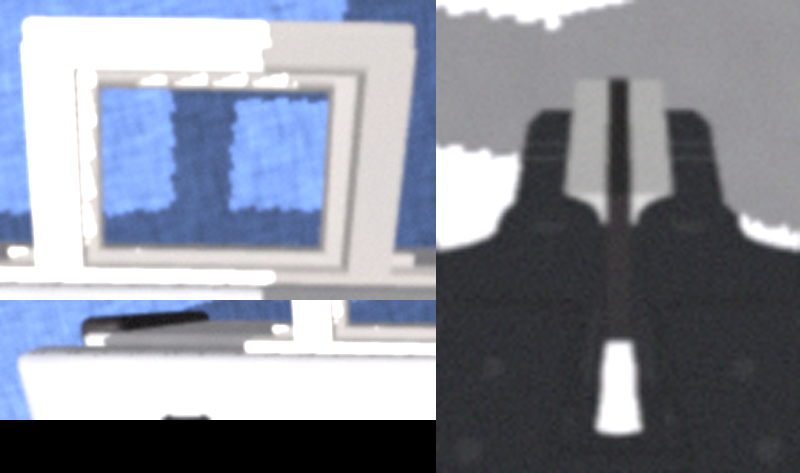

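The tip is visible on a lid plane that still sits about 0.09 rad open. So the real finger end appears to lie behind the nominal TCP and the lid is still closing under about 1 N. I keep pressing until force builds.

```bash
python3 -m crank '[{"offset":[0,0,0.001],"twist":[0,0,0]},{"offset":[0,0,0.002],"twist":[0,0,0]},{"offset":[0,0,0.003],"twist":[0,0,0]},{"offset":[0,0,0.004],"twist":[0,0,0]},{"offset":[0,0,0.004],"twist":[0,0,0]}]'; python3 -m crank '[{"offset":[0,0,0.001],"twist":[0,0,0]},{"offset":[0,0,0.002],"twist":[0,0,0]},{"offset":[0,0,0.002],"twist":[0,0,0]}]';  python3 - <<'E'
from h import *
im=get_image("wrist");cv2.imwrite("pics/w2.png",im[:,:,::-1])
g=cv2.cvtColor(im,cv2.COLOR_RGB2GRAY).astype(int)
old=cv2.cvtColor(cv2.imread("pics/w1.png"),cv2.COLOR_BGR2GRAY).astype(int)
for r in (200,): print(g[180,60:120].tolist(),old[180,60:120].tolist())
print(g[215:260:1,247].tolist(),old[215:260,247].tolist())
E
```

```text
t: 5.82
tool_pos: [0.6106, 0.0163, 0.0793]
tool_rot: [-0.356, -3.121, 0.0]
contact_force: [0.2, -0.6, -0.1]
opening: -0.0001
grip_force: 0.1
t: 6.2
tool_pos: [0.6107, 0.0163, 0.0773]
tool_rot: [0.356, 3.121, -0.0]
contact_force: [0.4, 0.4, 0.8]
opening: 0.0003
grip_force: 0.1
[113, 114, 115, 116, 116, 119, 118, 119, 118, 117, 116, 116, 117, 115, 114, 113, 115, 118, 119, 129, 147, 159, 166, 168, 168, 168, 166, 168, 169, 169, 168, 169, 169, 170, 170, 171, 170, 172, 171, 172, 172, 172, 173, 173, 173, 174, 174, 175, 175, 175, 176, 174, 175, 175, 174, 173, 174, 174, 174, 174] [108, 111, 109, 109, 111, 113, 115, 117, 118, 121, 121, 122, 122, 119, 117, 115, 118, 132, 149, 160, 164, 166, 165, 165, 164, 165, 164, 165, 165, 166, 166, 166, 168, 168, 169, 168, 169, 168, 169, 171, 171, 172, 171, 173, 172, 173, 173, 171, 173, 172, 173, 172, 172, 172, 171, 171, 172, 172, 170, 170]
[96, 96, 96, 98, 98, 96, 96, 97, 95, 95, 95, 96, 96, 97, 95, 95, 99, 105, 108, 109, 109, 108, 110, 110, 110, 109, 109, 108, 110, 108, 110, 110, 109, 108, 108, 109, 109, 110, 109, 111, 107, 111, 108, 108, 107] [96, 96, 95, 96, 96, 96, 95, 96, 95, 96, 95, 95, 95, 94, 97, 94, 98, 106, 109, 109, 109, 109, 109, 108, 109, 110, 110, 109, 109, 109, 110, 109, 110, 108, 111, 111, 109, 109, 109, 109, 110, 109, 109, 109, 108]
```

```bash
python3 -m crank '[{"offset":[0,0,0.001],"twist":[0,0,0]},{"offset":[0,0,0.002],"twist":[0,0,0]},{"offset":[0,0,0.002],"twist":[0,0,0]}]'; python3 -m crank '[{"offset":[0,0,0.001],"twist":[0,0,0]},{"offset":[0,0,0.002],"twist":[0,0,0]},{"offset":[0,0,0.002],"twist":[0,0,0]}]'
```

```text
t: 6.62
tool_pos: [0.6106, 0.0163, 0.0753]
tool_rot: [0.357, 3.121, -0.0]
contact_force: [0.5, 0.1, 0.4]
opening: 0.0001
grip_force: 0.1
t: 7.0
tool_pos: [0.6107, 0.0163, 0.0733]
tool_rot: [0.356, 3.121, 0.0]
contact_force: [-0.5, 0.0, -0.6]
opening: -0.0002
grip_force: 0.0
```

```bash
python3 - <<'E'
from h import *
im=get_image("wrist");cv2.imwrite("pics/w3.png",im[:,:,::-1])
cv2.imwrite("pics/s3.png",get_image("scene")[:,:,::-1])
w=cv2.imread("pics/w3.png");s=cv2.imread("pics/s3.png")
o=np.vstack([cv2.resize(w[20:260,50:470],(800,457))[:330],cv2.resize(s[165:300,190:550][:,:330],(660,270))[:,:800].copy() if 0 else np.hstack([cv2.resize(s[165:300,200:335],(270,270)),cv2.resize(w[200:340,205:475],(530,270))])])
cv2.imwrite("pics/w3v.png",o);print(get_obs()["tool_pos"])
E
```

```text
[0.61072557 0.01630172 0.0733517 ]
```

View pics/w3v.png

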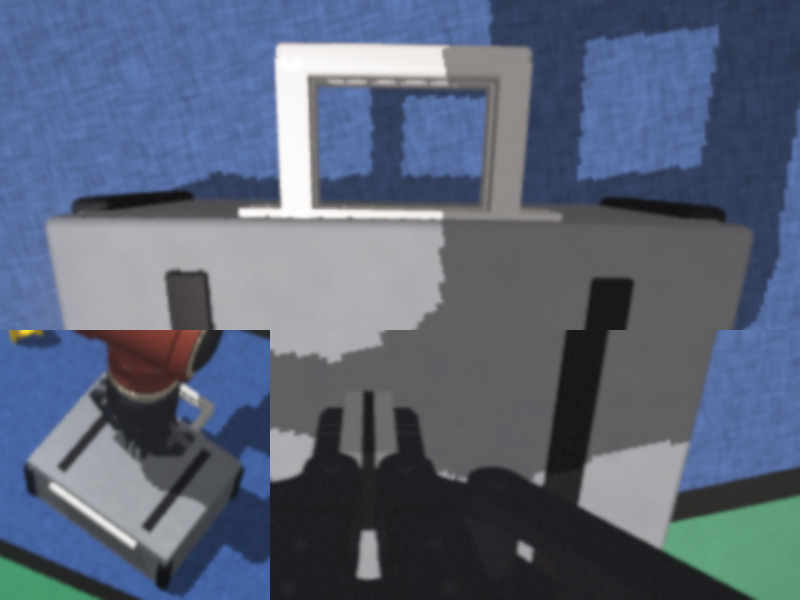

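```bash
sed -i 's/^obs=.*/obs=np.array([[75.2,136.5],[444.8,140.7],[195.4,43.1],[328.7,44.1]])/' fw.py; python3 fw.py
```

```text
[ 0.6225  0.0163 -0.238  -0.0039] [-1.5 -2.   1.8 -2.1  0.4  1.7 -0.6  2.3]
[[198.7, 48.1], [324.5, 49.6], [214.4, 64.6], [308.4, 65.8]] [[212.3, 62.1], [311.1, 63.3]]
0 [ 0.6225  0.0163 -0.238 ] 11.69
0.02 [ 0.6228  0.0162 -0.238 ] 38.11
0.04 [ 0.623  0.016 -0.238] 105.96
0.06 [ 0.6232  0.0159 -0.238 ] 219.97
[[254.32080255 231.44736844]]
```

```bash
python3 -m crank '[{"offset":[0,0,0.001],"twist":[0,0,0]},{"offset":[0,0,0.001],"twist":[0,0,0]}]'; python3 -m crank '[{"offset":[0,0,0.001],"twist":[0,0,0]},{"offset":[0,0,0.002],"twist":[0,0,0]},{"offset":[0,0,0.002],"twist":[0,0,0]}]'
```

```text
t: 7.35
tool_pos: [0.6107, 0.0163, 0.0724]
tool_rot: [0.356, 3.121, 0.0]
contact_force: [-0.4, -0.1, 1.0]
opening: -0.0003
grip_force: 0.2
t: 7.72
tool_pos: [0.6107, 0.0163, 0.0712]
tool_rot: [-0.356, -3.121, 0.0]
contact_force: [-3.2, -0.3, 5.2]
opening: -0.0
grip_force: 2.4
```

```bash
python3 -m crank '[{"offset":[0,0,0.001],"twist":[0,0,0]},{"offset":[0,0,0.002],"twist":[0,0,0]},{"offset":[0,0,0.002],"twist":[0,0,0]}]'; python3 - <<'E'
from h import *
o=get_obs()
z=o["tool_pos"][2]
print(o["tool_pos"])
st=[.4191,-.3124,-.5003]
for w in ([.6107,.0163,.28],[st[0],st[1],.28]): print(totool(w,o).round(4))
E
```

```text
t: 8.1
tool_pos: [0.6107, 0.0164, 0.0711]
tool_rot: [-0.356, -3.121, 0.0]
contact_force: [-7.9, 0.4, 13.0]
opening: -0.0001
grip_force: 6.9
[0.61070169 0.01635663 0.0711462 ]
[ 1.000e-04 -1.000e-04 -2.089e-01]
[ 0.1128 -0.3635 -0.2087]
```

Firm contact: 13 N with the TCP reading stuck at z=0.0711. The lid is shut (92 mm), which puts the real finger end about 21 mm behind the nominal TCP. Next I lift, open halfway and go above the stand.

```bash
python3 -m crank '[{"offset":[0,0,-0.06],"twist":[0,0,0]},{"offset":[0,0,-0.12],"twist":[0,0,0]},{"offset":[0,0,-0.189],"twist":[0,0,0]},{"offset":[0.113,-0.3635,-0.189],"twist":[0,0,15.6]},{"offset":[0.113,-0.3635,-0.189],"twist":[0,0,15.6]},{"offset":[0.113,-0.3635,-0.189],"twist":[0,0,15.6]},{"offset":[0.113,-0.3635,-0.189],"twist":[0,0,15.6]},{"offset":[0.113,-0.3635,-0.189],"twist":[0,0,15.6]},{"offset":[0.113,-0.3635,-0.189],"twist":[0,0,15.6]},{"offset":[0.113,-0.3635,-0.189],"twist":[0,0,15.6]},{"offset":[0.113,-0.3635,-0.189],"twist":[0,0,15.6]},{"offset":[0.113,-0.3635,-0.189],"twist":[0,0,15.6]},{"offset":[0.113,-0.3635,-0.189],"twist":[0,0,15.6]},{"offset":[0.113,-0.3635,-0.189],"twist":[0,0,15.6]}]' 0.6 60
python3 - <<'E'
from h import *
o=get_obs();im=get_image("wrist");cv2.imwrite("pics/w4.png",im[:,:,::-1])
c=get_calibration("wrist");T=wristT(c,o)
print(o["tool_pos"],o["tool_rot"],o["opening"])
st=[.4191,-.3124,-.5003]
print(proj(pose(st,[[x,y,.118] for x in(-.012,.012) for y in (-.008,.008)]),c,T).round(0).tolist())
cv2.imwrite("pics/t4.png",get_image("top")[:,:,::-1])
t=cv2.imread("pics/t4.png")[110:215,180:300]
w=cv2.imread("pics/w4.png")
cv2.imwrite("pics/w4v.png",np.hstack([w,np.vstack([cv2.resize(t,(288,252),interpolation=cv2.INTER_CUBIC),np.zeros((132,288,3),np.uint8)])]))
E
```

```text
t: 9.85
tool_pos: [0.4192, -0.3116, 0.2575]
tool_rot: [0.774, 3.045, -0.0]
contact_force: [0.1, -0.9, 0.4]
opening: 0.0512
grip_force: 0.0
[ 0.41916391 -0.311584    0.25750424] [ 7.74292586e-01  3.04459189e+00 -5.51115527e-05] 0.0511588648084956
[[247.0, 170.0], [261.0, 170.0], [247.0, 190.0], [261.0, 190.0]]
```

View pics/w4v.png

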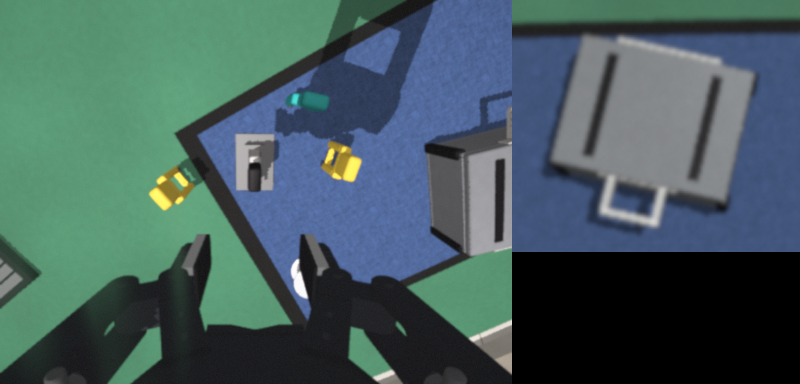

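The top view shows the lid staying shut. The black grip is at wrist (254,177), matching the prediction, and the look-alikes are clear of the fingers. I descend, grip and check.

```bash
python3 -m crank '[{"offset":[0,-0.0005,0.05],"twist":[0,0,0]},{"offset":[0,-0.0005,0.1],"twist":[0,0,0]},{"offset":[0,-0.0005,0.13],"twist":[0,0,0]},{"offset":[0,-0.0005,0.155],"twist":[0,0,0]},{"offset":[0,-0.0005,0.175],"twist":[0,0,0]},{"offset":[0,-0.0005,0.19],"twist":[0,0,0]},{"offset":[0,-0.0005,0.1975],"twist":[0,0,0]},{"offset":[0,-0.0005,0.1975],"twist":[0,0,0]}]' 0.6
python3 -m crank '[{"offset":[0,0,0],"twist":[0,0,0]},{"offset":[0,0,0],"twist":[0,0,0]},{"offset":[0,0,0],"twist":[0,0,0]},{"offset":[0,0,0],"twist":[0,0,0]},{"offset":[0,0,0],"twist":[0,0,0]}]' 0 70
```

```text
t: 10.95
tool_pos: [0.4184, -0.3127, 0.0599]
tool_rot: [-0.777, -3.044, -0.0]
contact_force: [-0.2, 0.4, -0.4]
opening: 0.0514
grip_force: 0.0
t: 11.58
tool_pos: [0.419, -0.3133, 0.0611]
tool_rot: [0.776, 3.042, -0.001]
contact_force: [-0.0, 0.5, 4.6]
opening: 0.015
grip_force: 68.7
```

```bash
python3 -m crank '[{"offset":[0,0,-0.01],"twist":[0,0,0]},{"offset":[0,0,-0.03],"twist":[0,0,0]},{"offset":[0,0,-0.06],"twist":[0,0,0]},{"offset":[0,0,-0.11],"twist":[0,0,0]},{"offset":[0,0,-0.15],"twist":[0,0,0]},{"offset":[0,0,-0.15],"twist":[0,0,0]}]'; python3 - <<'E'
from h import *
o=get_obs();print(o["tool_pos"],totool([.5101,.0429,.21],o).round(4))
R0=R.from_rotvec(o["tool_rot"]).as_matrix();a=np.degrees(np.arctan2(R0[1,1],R0[0,1]));print("turn about tool z", a-(90-np.degrees(.234)))
im=get_image("wrist");cv2.imwrite("pics/w5.png",im[:,:,::-1])
E
```

```text
t: 12.32
tool_pos: [0.4197, -0.3142, 0.2141]
tool_rot: [0.775, 3.038, -0.006]
contact_force: [0.1, -0.3, -2.1]
opening: 0.0151
grip_force: 68.6
[ 0.41969122 -0.31422833  0.21408679] [0.0918 0.3568 0.0027]
turn about tool z -15.223620873607992
```

View pics/w5.png

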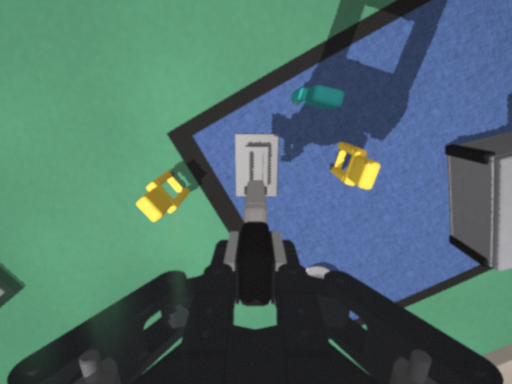

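The hook is held upright, centred between the pads (grip at col 255, near leg end at row 182 as predicted), and the stand is empty. Now over the eyes.

```bash
python3 -m crank '[{"offset":[0.0918,0.3568,0],"twist":[0,0,-15.2]},{"offset":[0.0918,0.3568,0],"twist":[0,0,-15.2]},{"offset":[0.0918,0.3568,0],"twist":[0,0,-15.2]},{"offset":[0.0918,0.3568,0],"twist":[0,0,-15.2]},{"offset":[0.0918,0.3568,0],"twist":[0,0,-15.2]},{"offset":[0.0918,0.3568,0],"twist":[0,0,-15.2]},{"offset":[0.0918,0.3568,0],"twist":[0,0,-15.2]},{"offset":[0.0918,0.3568,0],"twist":[0,0,-15.2]},{"offset":[0.0918,0.3568,0],"twist":[0,0,-15.2]},{"offset":[0.0918,0.3568,0],"twist":[0,0,-15.2]},{"offset":[0.0918,0.3568,0],"twist":[0,0,-15.2]}]'; python3 - <<'E'
from h import *
o=get_obs();print(o["tool_pos"],o["tool_rot"],totool([.5101,.0429,.138],o).round(4),o["contact_force"],o["opening"])
c=get_calibration("wrist");T=wristT(c,o)
im=get_image("wrist");cv2.imwrite("pics/w6.png",im[:,:,::-1])
print(proj(pose([.622,.0162,-.234],[[-.119,-.033,.088],[-.119,.033,.088],[-.111,-.025,.088],[-.111,.025,.088],[-.079,-.025,.088],[-.079,.025,.088]]),c,T).round(0).tolist())
g=cv2.cvtColor(im,cv2.COLOR_RGB2GRAY)
for col in (215,225,285,295): print(col,g[120:230,col].tolist())
E
```

```text
t: 13.75
tool_pos: [0.5088, 0.0436, 0.2101]
tool_rot: [0.37, 3.12, -0.0]
contact_force: [-0.4, 0.4, -2.1]
opening: 0.0148
grip_force: 69.6
[0.50876384 0.04359551 0.21005132] [ 3.69611207e-01  3.11962215e+00 -7.83719408e-05] [-0.0015 -0.0004  0.0721] [-0.37201096  0.3526182  -2.14020303] 0.01483379380481276
[[224.0, 182.0], [284.0, 182.0], [232.0, 189.0], [277.0, 189.0], [232.0, 216.0], [276.0, 216.0]]
215 [122, 123, 121, 120, 120, 118, 120, 123, 127, 124, 124, 120, 121, 122, 121, 123, 123, 124, 120, 117, 118, 119, 121, 121, 120, 118, 119, 120, 121, 123, 123, 128, 131, 125, 121, 122, 127, 126, 122, 124, 122, 123, 121, 117, 114, 121, 125, 128, 125, 126, 128, 127, 127, 126, 124, 126, 127, 129, 128, 129, 129, 126, 126, 126, 124, 121, 123, 126, 118, 93, 75, 70, 72, 70, 73, 81, 90, 88, 85, 86, 85, 84, 86, 86, 84, 85, 86, 86, 86, 86, 87, 87, 89, 91, 94, 109, 149, 177, 146, 132, 155, 177, 188, 191, 189, 190, 192, 190, 194, 193]
225 [121, 121, 122, 120, 121, 119, 119, 117, 115, 113, 118, 120, 121, 124, 123, 124, 124, 123, 120, 118, 119, 121, 121, 124, 126, 124, 118, 118, 119, 120, 120, 119, 1
[... 682 characters left out ...]
3, 138, 136, 125, 109, 98, 95, 93, 92, 93, 97, 110, 119, 124, 123, 124, 123, 121, 113, 112, 109, 110, 111, 109, 104, 103, 102, 105, 120, 130, 131, 132, 158, 212, 211, 159, 150, 171, 186, 189, 190, 190, 189, 188, 188, 189]
295 [119, 117, 119, 118, 117, 117, 117, 118, 122, 123, 124, 125, 128, 128, 121, 122, 121, 111, 89, 74, 72, 71, 71, 69, 68, 68, 70, 70, 70, 69, 73, 72, 75, 71, 73, 72, 75, 86, 106, 104, 86, 77, 74, 71, 71, 70, 70, 66, 69, 69, 68, 66, 67, 73, 75, 80, 79, 76, 74, 79, 84, 84, 84, 86, 100, 99, 87, 81, 77, 75, 71, 71, 71, 72, 71, 72, 81, 88, 85, 86, 86, 88, 88, 88, 86, 87, 86, 86, 88, 86, 86, 86, 86, 86, 83, 90, 97, 101, 102, 111, 143, 169, 183, 186, 188, 187, 189, 186, 189, 188]
```

```bash
python3 -m crank '[{"offset":[-0.0015,-0.0004,0.03],"twist":[0,0,0]},{"offset":[-0.0015,-0.0004,0.055],"twist":[0,0,0]},{"offset":[-0.0015,-0.0004,0.066],"twist":[0,0,0]},{"offset":[-0.0015,-0.0004,0.066],"twist":[0,0,0]}]'
python3 -m crank '[{"offset":[0,0,0.005],"twist":[0,0,0]},{"offset":[0,0,0.01],"twist":[0,0,0]},{"offset":[0,0,0.015],"twist":[0,0,0]},{"offset":[0,0,0.015],"twist":[0,0,0]}]'
python3 -m crank '[{"offset":[0,0,0.005],"twist":[0,0,0]},{"offset":[0,0,0.01],"twist":[0,0,0]},{"offset":[0,0,0.015],"twist":[0,0,0]},{"offset":[0,0,0.015],"twist":[0,0,0]}]'
```

```text
t: 14.3
tool_pos: [0.5097, 0.0435, 0.1435]
tool_rot: [-0.368, -3.119, 0.0]
contact_force: [0.2, -0.2, -1.8]
opening: 0.0154
grip_force: 69.7
t: 14.8
tool_pos: [0.511, 0.0437, 0.1311]
tool_rot: [0.367, 3.118, 0.0]
contact_force: [-2.6, 1.2, 7.3]
opening: 0.0152
grip_force: 71.1
t: 15.3
tool_pos: [0.5085, 0.0445, 0.1141]
tool_rot: [-0.367, -3.115, -0.002]
contact_force: [-6.5, 2.4, 1.2]
opening: 0.0152
grip_force: 70.1
```

```bash
python3 -m crank '[{"offset":[0,0,0.005],"twist":[0,0,0]},{"offset":[0,0,0.01],"twist":[0,0,0]},{"offset":[0,0,0.015],"twist":[0,0,0]},{"offset":[0,0,0.015],"twist":[0,0,0]}]'
python3 -m crank '[{"offset":[0,0,0.004],"twist":[0,0,0]},{"offset":[0,0,0.008],"twist":[0,0,0]},{"offset":[0,0,0.01],"twist":[0,0,0]},{"offset":[0,0,0.01],"twist":[0,0,0]}]'
```

```text
t: 15.8
tool_pos: [0.5068, 0.0445, 0.0969]
tool_rot: [-0.366, -3.111, -0.001]
contact_force: [-8.1, 1.8, -3.4]
opening: 0.0155
grip_force: 69.7
t: 16.3
tool_pos: [0.5104, 0.0436, 0.089]
tool_rot: [0.367, 3.12, -0.0]
contact_force: [-0.3, 1.1, -1.4]
opening: 0.0148
grip_force: 70.5
```

```bash
python3 -m crank '[{"offset":[0,0,0.002],"twist":[0,0,0]},{"offset":[0,0,0.004],"twist":[0,0,0]},{"offset":[0,0,0.004],"twist":[0,0,0]}]'
python3 -m crank '[{"offset":[0,0,0.001],"twist":[0,0,0]},{"offset":[0,0,0.002],"twist":[0,0,0]},{"offset":[0,0,0.002],"twist":[0,0,0]}]'
```

```text
t: 16.68
tool_pos: [0.51, 0.0437, 0.0848]
tool_rot: [-0.367, -3.12, 0.0]
contact_force: [-0.7, -0.2, -1.7]
opening: 0.0153
grip_force: 70.5
t: 17.05
tool_pos: [0.5102, 0.0436, 0.083]
tool_rot: [0.367, 3.12, -0.0]
contact_force: [0.4, -0.5, -1.9]
opening: 0.0151
grip_force: 70.8
```

```bash
python3 -m crank '[{"offset":[0,0,0.001],"twist":[0,0,0]},{"offset":[0,0,0.002],"twist":[0,0,0]},{"offset":[0,0,0.002],"twist":[0,0,0]}]'
python3 -m crank '[{"offset":[0,0,0.001],"twist":[0,0,0]},{"offset":[0,0,0.002],"twist":[0,0,0]},{"offset":[0,0,0.002],"twist":[0,0,0]}]'
```

```text
t: 17.42
tool_pos: [0.5104, 0.0437, 0.0828]
tool_rot: [-0.367, -3.12, 0.0]
contact_force: [-6.1, 0.7, 7.7]
opening: 0.0151
grip_force: 72.3
t: 17.8
tool_pos: [0.5105, 0.0437, 0.0826]
tool_rot: [-0.367, -3.119, 0.001]
contact_force: [-10.8, 0.1, 18.2]
opening: 0.0151
grip_force: 73.7
```

Seated at TCP 0.0827, just as predicted. I relax, release and retreat straight up.

```bash
python3 -m crank '[{"offset":[0,0,-0.002],"twist":[0,0,0]},{"offset":[0,0,-0.0035],"twist":[0,0,0]},{"offset":[0,0,-0.0035],"twist":[0,0,0]}]'
python3 -m crank '[{"offset":[0,0,0],"twist":[0,0,0]},{"offset":[0,0,0],"twist":[0,0,0]},{"offset":[0,0,0],"twist":[0,0,0]},{"offset":[0,0,0],"twist":[0,0,0]}]' 0.5
python3 -m crank '[{"offset":[0,0,-0.02],"twist":[0,0,0]},{"offset":[0,0,-0.05],"twist":[0,0,0]},{"offset":[0,0,-0.1],"twist":[0,0,0]},{"offset":[0.05,0,-0.15],"twist":[0,0,0]},{"offset":[0.1,0,-0.17],"twist":[0,0,0]},{"offset":[0.1,0.05,-0.17],"twist":[0,0,0]},{"offset":[0.1,0.1,-0.17],"twist":[0,0,0]},{"offset":[0.1,0.1,-0.17],"twist":[0,0,0]},{"offset":[0.1,0.1,-0.17],"twist":[0,0,0]}]'
python3 - <<'E'
from h import *
for n in ("scene","top","wrist"): cv2.imwrite(f"pics/{n}9.png",get_image(n)[:,:,::-1])
s,t,w=[cv2.imread(f"pics/{n}9.png") for n in("scene","top","wrist")]
b=lambda im,W:cv2.resize(im,(W,300),interpolation=cv2.INTER_CUBIC)
cv2.imwrite("pics/f.png",np.vstack([np.hstack([b(s[155:275,210:370],400),b(t[110:230,170:330],400)]),np.hstack([b(w,400),b(s[80:350,80:440],400)])]))
E
```

```text
t: 18.18
tool_pos: [0.5106, 0.0436, 0.0829]
tool_rot: [0.367, 3.119, 0.0]
contact_force: [-1.4, 0.9, 3.0]
opening: 0.0153
grip_force: 71.0
t: 18.68
tool_pos: [0.5101, 0.0436, 0.0823]
tool_rot: [-0.367, -3.12, 0.0]
contact_force: [0.2, -1.8, 0.8]
opening: 0.043
grip_force: 0.0
t: 19.8
tool_pos: [0.4359, 0.164, 0.2522]
tool_rot: [-0.367, -3.12, 0.001]
contact_force: [-0.0, 0.2, -0.3]
opening: 0.0426
grip_force: 0.0
```

View pics/f.png

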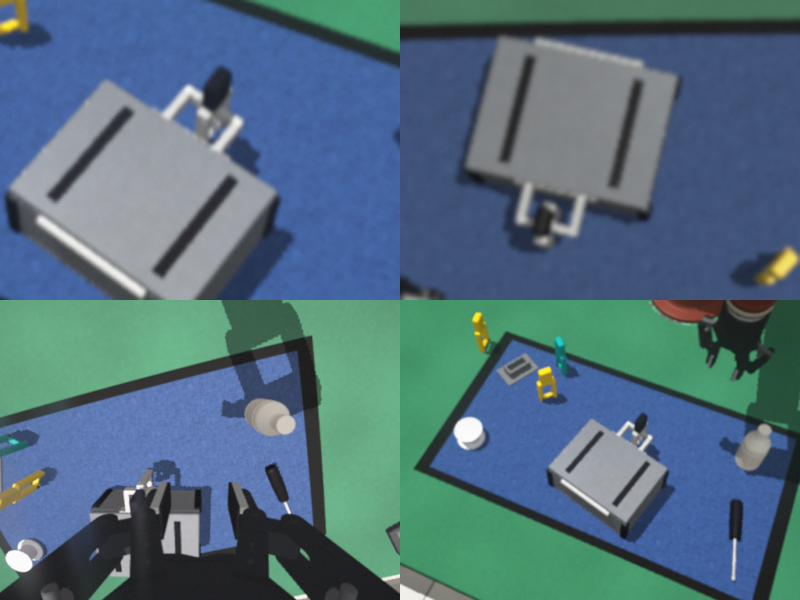

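The hook hangs upright on both bars (crop (215,100)), the lid is shut, and the bottle, spool and driver are undisturbed. It seated 8 mm past the snap depth and the sideways gate force vanished, so the gate is shut. Handing in.

```bash
python3 -c "
from station import *
print(finish_job())"
```

```text
the job is handed in; nothing more can be done
None
```

The lid is shut, the steel snap hook hangs released over both hasp bars, and the bottle, spool and screwdriver are where they were; the job was handed in at about 20 s, with no verdict returned. I judged the gate shut from the force and depth readings, not from a close view.

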